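Seat tube caps in a guarded bench press

ROBOT

A 7-joint arm with a two-finger parallel gripper is mounted at the origin on a cart in front of the work surface, level with it; the furniture and walls round the work are solid. World frame = base frame: x ahead of the robot, y to its left, z up, the work surface at z = 0. Lengths are in m, angles in rad, forces in N, time in s.
With the tool pointing down it reaches from about 0.35 to 0.9 m from the base axis. Payload 19.9 kg.
Tool frame: the origin (TCP) lies at the centre of the arm's flange, where the gripper is bolted on; the fingertips stand 199 mm ahead of it and the grasp point (between the pads) lies 180 mm ahead of it (bot.tips_ahead is the distance from the TCP to the fingertips, in m); z points along the fingers, y is the direction in which the jaws open and shut (so a half turn about z gives the same grasp; the last joint's range is limited). The gripper opens to 94 mm and grips with 3 to 60 N. Pads are 16 mm wide; open, the fingers measure 119 mm over their backs; the gripper's body (75 mm by 177 mm) begins 78 mm behind the grasp point.
Start: joints at [1.188, 0.417, -0.01, 1.614, 0.005, 1.111, -0.053], TCP at [0.209, -0.589, 0.405] pointing down, gripper open.
Joint ranges: [-2.81, 2.81], [-0.39, 2.02], [-1.27, 1.25], [0.06, 2.57], [-1.19, 4.33], [0.19, 2], [-2.82, 2.82]. Speed limits (rad/s): [1.89, 1.89, 2.39, 2.39, 3.01, 3.01, 3.01].

INTERFACE

Orientations are given as [roll, pitch, yaw] about the fixed x, y, z axes, in that order (R = Rz(yaw) Ry(pitch) Rx(roll)).
In Python, from bench import bot gives the robot as it stands.
- The arm moves only by the tool send_rows, never from a script. Its argument "steps" is a list of rows, each a list of 7 numbers: the gripper command: -1 is shut, 1 is fully open, values between are in proportion, then the shift along the tool's x, y, z normalised to -1 to 1, where 1 is 0.1 m, then the turn, a rotation vector about the tool's x, y, z normalised to -1 to 1, where 1 is 90 degrees. A call has 1 to 20 rows; each row is the pose to reach, as a shift and turn from the pose measured when the call began, along the tool's axes at that moment; what a row does not reach only later rows make up. A row lasts 1/10 s, in which the tool goes at most 50 mm and 8.59 degrees, less where a joint would pass 70% of its speed; a pose out of reach is approached as far as the arm can. A call with a number of a shift or a turn outside -1 to 1 is refused whole. A call with a gripper value outside its range is refused whole. The fingers move at their own pace and stop on an object; "force" is the grip in N (left out, the last holds). Time passes only in rows, so rows that repeat a pose let the fingers close. It gives the time, the measured TCP pose, the force and the opening at its end, in the units of the state.
- bot.get_obs(): the state, without advancing time (a new reading comes with each control period).
- bot.capture(name): name is "side" or "top"; returns the picture (480x640x3 uint8, red, green, blue); there is no depth.
- bot.get_calibration(name): a dict with "camera_matrix" (3x3 intrinsics, pixels), "pose" (4x4, takes a point from camera to world coordinates). Camera axes: x right, y up, looking along -z (the intrinsics and any distortion apply to the point x, -y, -z); pixel columns grow to the right and rows downward; lengths in m; the calibration is good to about 2 mm. A picture is of the moment at which its call begins. get_calibration takes no time and is no camera call.
- bot.close_job(): hands the job in, once; it reports no verdict.
The state is a dict: "t": time; "joints": joint angles; "qd": joint speeds; "joint_torque": joint torques, N m; "ee_pos": TCP position; "eef_rot": TCP orientation; "force": force on the tool from outside, world axes, zero at the start; "wrist_torque": the same for the moment, N m; "opening": opening from 0.0 (shut) to 1.0 (fully open).
Only numpy, scipy, OpenCV 4.12 (cv2) and the standard library are available. Lean on these libraries where they do the work, as an engineer would, in place of code of your own. Each camera call takes 0.05 s, during which the arm holds its last target.

TASK

With the fingertips, push the tube cassette along its track fully home against the stop inside the press. Then reach down through the window in the top of the guard and press the lever fully down without touching the guard, and finish while still holding the lever down. Do not lift the cassette, do not press the lever before the cassette is home, and leave the other things on the bench where they are.

Things in the scene. Friction and masses are not known exactly. Their poses are not given: they have to be found in the camera images.
- press: Small cap press, fixed to the worktop. Grey base plate 12 mm thick: 160 mm (its x) by 165 mm (its y) under the guard, with a 90 mm wide track that runs on along its +y to 270 mm from the origin. Origin: on the worktop under the middle of the guarded part. Its z is up; the track runs along its y. Two guide rails, 8 mm high above the base plate, keep the cassette on the line x = 0 (2 mm play each side); the stop is inside the guard.
- guard: White sheet-metal hood fixed over the press, 150 mm (x) by 156 mm (y), top at z = 135 mm, walls 4 mm thick. Same origin and axes as the press. Its +y side has an opening for the cassette, its top has the window. It must not be touched.
- window (a point): Centre of the rectangular window in the guard's top, level with the top sheet (135 mm above the worktop). The opening between its black rubber trim is 73 mm along the press's x by 97 mm along the press's y, edges parallel to those axes.
- lever_pad (a point): Middle of the upper face of the lever's foot pad, a black rubber-faced plate 28 mm (x) by 46 mm (y), right under the window: about 103 mm above the worktop (32 mm below the window) when up, about 85 mm when fully down.
- lever (a joint): Lever inside the guard, hinged at the press's +x side at 78 mm above the worktop, 74 mm from hinge to middle of the pad. 0 = up (held there by a spring), 0.25 rad = fully down, on its hard stop. Pushing the pad straight down takes about 1 N at first and about 3 N when fully down; let go, it springs back up.
- cassette: Loose aluminium slide, 50 mm wide (x), 180 mm long (y), 8 mm thick, about 0.25 kg, lying in the track, with a grey block holding four small clear tubes at one end and an upright push plate at the other. Origin: underside, under the middle of the grey block; its y points along the slide to the push plate. Fully home, against the stop, its origin lies at x = 0, y = 0 of the press (12 mm up); at the start it stands 55 to 110 mm out along the press's +y. It slides with 1 to 3 N.
- push_face (a point): On the outer face of the cassette's upright push plate, 20 mm below its top edge. The plate is 44 mm wide (x), 6 mm thick and reaches 72 mm above the worktop; this point is 52 mm above the worktop and 150 mm from the cassette's origin along its +y. Push here toward the press's -y. When home it is 72 mm outside the guard's +y wall.
- tape: Roll of label tape lying in front of the press, 77 mm across, 19 mm high, origin at its underside. Leave alone.
- dish: Petri dish lying in front of the press, 90 mm across, 12 mm high, origin at its underside. Leave alone.
- pen: Marker pen lying on the bench to the right of the press, 128 mm long, 16 mm thick, origin at its underside. Leave alone.
Mind the look-alikes: they are no part of the job. There is more than one size of the cassette; the one meant has the size given above.

How it is judged:
On the way, in this order (a step that is already met when the one before it is completed fails the run):
1. the cassette is fully home while the lever is up (y of cassette in the frame of press below 0.004 m and value of joint lever below 0.05 rad), for 0.2 s.
2. the lever is pressed fully down by the fingers (value of joint lever above 0.22 rad and contact force between the fingers and lever above 1 N), for 0.2 s.
At the end, for the whole second after the job is handed in: The cassette is within 4 mm of its home position against the stop and lies in its track, and the fingers hold the lever down (lever at 0.22 rad or more of its 0.25, with more than 1 N on it) (all of step 2 and y of cassette in the frame of press between -0.004 and 0.004 m and z of cassette in the frame of press below 0.016 m); the arm keeps its last pose, push and grip.
It fails at once if the robot touches the guard (contact force between any of the fingers, the arm and guard above 0.5 N).
It fails at once if the cassette is lifted (more than 8 mm) or tipped (z of cassette in the frame of press above 0.02 m or angle between cassette's own z axis and vertical above 0.15 rad).
It fails at once if the lever is pressed before the cassette is home (value of joint lever above 0.08 rad and y of cassette in the frame of press above 0.006 m).
It fails at once if the tape, dish or pen is moved by more than 15 mm (distance of any of tape, dish, pen from where it was at the start of the episode above 0.015 m).
It also fails if it takes over 45 s, if anything falls off the work surface, if the arm or the gripper's body presses on something with over 40 N, if the wrist force passes 120 N, or if a joint passes its speed limit or range.

## Working session

There is one attempt and no reset: what is moved stays moved. The work goes in short steps, Python scripts to look and compute and a tool call to move; the robot and the scene stay as the last step left them, time stands still between calls to the robot, and variables do not carry over. Pictures are saved under pics/ and viewed, and the job is handed in when it is done.

Besides the shell and the picture viewer there is one more tool, called after "Request:" by a JSON object that holds its "api" and its "payload", one argument or row to a line. send_rows: Moves the arm, as the interface text tells. Scaled input: -1 to 1 covers 0.1 m each way for a shift and 90 degrees each way for a turn. Its arguments: {"type":"object","properties":{"steps":{"type":"array"},"force":{"type":"number"}},"required":["steps"]}

```bash
mkdir -p pics; ls
python3 - <<'E'
from bench import bot
import cv2,numpy as np
np.set_printoptions(precision=4,suppress=True)
print(bot.get_obs(), bot.tips_ahead)
for n in("side","top"):
    im=bot.capture(n); cv2.imwrite(f"pics/{n}0.png",im[:,:,::-1]); c=bot.get_calibration(n); print(n,{k:np.array(v) if not isinstance(v,str) else v for k,v in c.items()})
E
```

```text
pics
{'t': 0.0, 'joints': array([ 1.1875,  0.418 , -0.0103,  1.6142,  0.0047,  1.1107, -0.053 ]), 'qd': array([-0.0011,  0.0012, -0.0005,  0.0009, -0.0003,  0.0001, -0.0006]), 'joint_torque': array([  0.0018, -85.1259,   0.64  , -42.5981,  -0.0487,   0.0187,
         0.0002]), 'ee_pos': array([ 0.2094, -0.5887,  0.404 ]), 'eef_rot': array([-3.1404,  0.0001,  0.3418]), 'force': array([-0.391 ,  0.3418,  0.7669]), 'wrist_torque': array([ 0.0222,  0.0241, -0.0278]), 'opening': 0.9984538633909883} 0.1992
side {'camera_matrix': array([[585.6359,   0.    , 314.8114],
       [  0.    , 585.6359, 245.8526],
       [  0.    ,   0.    ,   1.    ]]), 'pose': array([[-0.9899,  0.0931, -0.1066,  0.3622],
       [-0.1404, -0.5535,  0.8209,  1.0084],
       [ 0.0174,  0.8276,  0.561 ,  0.8022],
       [ 0.    ,  0.    ,  0.    ,  1.    ]])}
top {'camera_matrix': array([[501.4953,   0.    , 314.9544],
       [  0.    , 501.4953, 241.8547],
       [  0.    ,   0.    ,   1.    ]]), 'pose': array([[ 0.0098,  0.9819, -0.1894,  0.3274],
       [-1.    ,  0.0099, -0.0001, -0.0262],
       [ 0.0018,  0.1893,  0.9819,  1.0043],
       [ 0.    ,  0.    ,  0.    ,  1.    ]])}
```

View pics/side0.png

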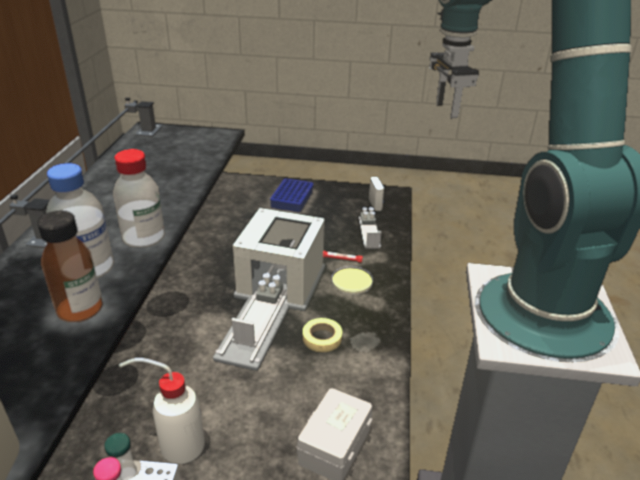

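View pics/top0.png

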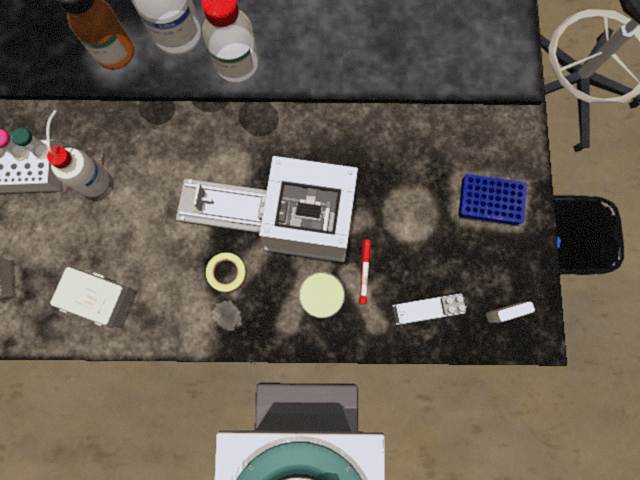

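The side view shows the press with the cassette in its track: guard top around (285,230), push plate (244,330). In the top view the guard is at (308,208) and the push plate at (200,197).

Possible look-alikes in the top view:
- Cassette in the track: block about (270,205), plate (200,197).
- Loose smaller cassette on the bench: (430,308), side (370,230).
- White block: (512,312).

I choose the one in the track and will check it in a close crop.

Run:
```python
import cv2
a=cv2.imread("pics/top0.png")[145:270,170:370]; b=cv2.imread("pics/side0.png")[200:370,205:345]
cv2.imwrite("pics/topc.png",cv2.resize(a,(800,500),interpolation=cv2.INTER_CUBIC))
cv2.imwrite("pics/sidec.png",cv2.resize(b,None,fx=3.5,fy=3.5,interpolation=cv2.INTER_CUBIC))
```

```text
(no output)
```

View pics/topc.png

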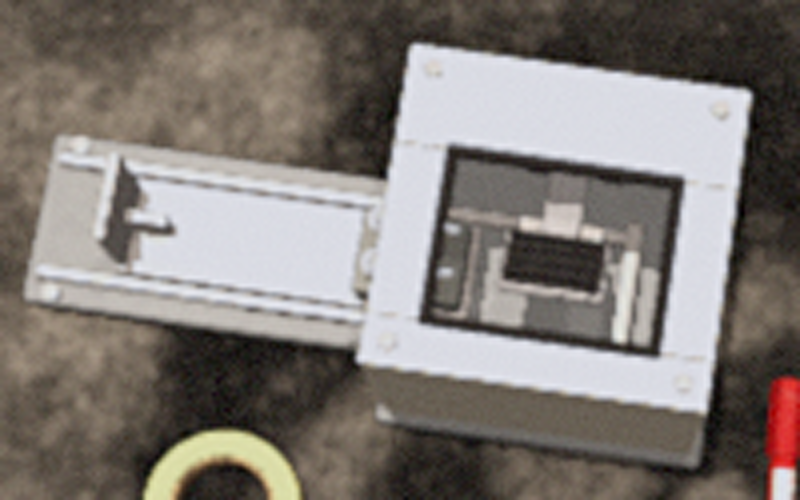

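View pics/sidec.png

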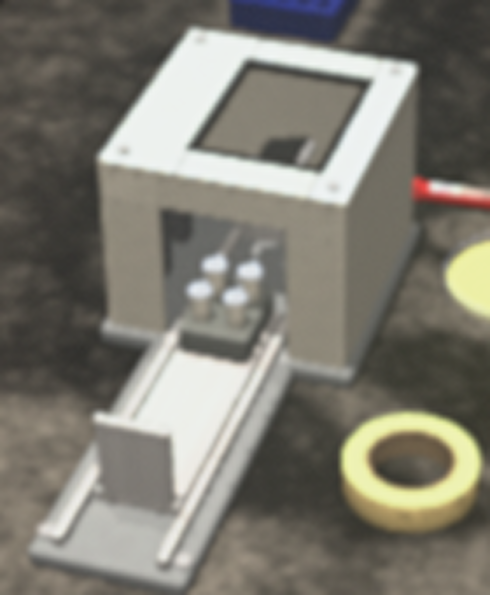

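The crops confirm it: the cassette in the track has an upright plate and a four-tube block, the block just entering the guard. Next I triangulate the guard top corners, trim, pad and plate from both views.

```bash
cat > h.py <<'E'
import numpy as np,cv2
np.set_printoptions(precision=4,suppress=True)
from bench import bot
C={n:bot.get_calibration(n) for n in("side","top")}
def ray(n,p):
    K=np.array(C[n]["camera_matrix"]);T=np.array(C[n]["pose"])
    d=np.linalg.solve(K,[p[0],p[1],1]); d=T[:3,:3]@(d*[1,-1,-1]); return T[:3,3],d/np.linalg.norm(d)
def plane(n,p,z):
    o,d=ray(n,p); return o+d*(z-o[2])/d[2]
def tri(ps,pt):
    A=np.zeros((3,3));b=np.zeros(3);R=[ray("side",ps),ray("top",pt)]
    for o,d in R:
        M=np.eye(3)-np.outer(d,d);A+=M;b+=M@o
    x=np.linalg.solve(A,b); return x,[np.linalg.norm(np.cross(x-o,d)) for o,d in R]
def proj(n,X):
    K=np.array(C[n]["camera_matrix"]);T=np.array(C[n]["pose"])
    c=T[:3,:3].T@(np.array(X)-T[:3,3]); c=c*[1,-1,-1]; q=K@c; return q[:2]/q[2]
tc=lambda u,v:((u+.5)/4-.5+170,(v+.5)/4-.5+145)
sc=lambda u,v:((u+.5)/3.5-.5+205,(v+.5)/3.5-.5+200)
E
python3 - <<'E'
from h import *
T=[(411,44),(751,91),(708,414),(360,362)];S=[(99,160),(190,29),(417,66),(347,205)]
P=[]
for s,t in zip(S,T):
    x,r=tri(sc(*s),tc(*t)); P.append(x); print("corner",x,r, plane("top",tc(*t),.135),plane("side",sc(*s),.135))
for nm,f in(("top",[plane("top",tc(*t),.135) for t in T]),("side",[plane("side",sc(*s),.135) for s in S]),("tri",P)):
    f=np.array(f);c=f.mean(0);ey=(f[0]-f[1]+f[3]-f[2])/2;ex=(f[0]-f[3]+f[1]-f[2])/2
    print(nm,c,"len",np.linalg.norm(ey[:2]),np.linalg.norm(ex[:2]),"yaw of y axis-90:",np.degrees(np.arctan2(ey[1],ey[0]))-90,np.degrees(np.arctan2(ex[1],ex[0])))
W=[(450,147),(684,179),(661,355),(421,324)]
f=np.array([plane("top",tc(*t),.135) for t in W]);print("trim outer top",f.mean(0),np.linalg.norm(f[0]-f[1]),np.linalg.norm(f[1]-f[2]))
WS=[(191,150),(247,62),(374,82),(322,170)]
g=np.array([plane("side",sc(*t),.135) for t in WS]);print("side trim",g.mean(0),np.linalg.norm(g[0]-g[1]),np.linalg.norm(g[1]-g[2]))
f=np.array([plane("top",tc(*t),.103) for t in [(510,230),(607,243),(598,292),(502,280)]]);print("pad",f.mean(0),np.linalg.norm(f[0]-f[1]),np.linalg.norm(f[1]-f[2]))
# plate top edge: outer face side view
A=plane("side",sc(95,413),.072);B=plane("side",sc(170,436),.072);print("plate top side",A,B,(A+B)/2,np.linalg.norm(A-B))
for t in [(117,153),(97,253)]: print("plate top, top",plane("top",tc(*t),.072))
print(tri(sc(95,413),tc(112,153)),tri(sc(170,436),tc(95,255)))
E
```

```text
corner [0.6548 0.0534 0.1322] [np.float64(0.0007749402435065977), np.float64(0.0007749402435066698)] [0.6546 0.0532 0.135 ] [0.6528 0.0577 0.135 ]
corner [ 0.6348 -0.1022  0.1319] [np.float64(1.857712462085659e-05), np.float64(1.8577124620588776e-05)] [ 0.6337 -0.1019  0.135 ] [ 0.6336 -0.097   0.135 ]
corner [ 0.4851 -0.0822  0.1315] [np.float64(9.589445013929998e-05), np.float64(9.589445013931757e-05)] [ 0.4844 -0.082   0.135 ] [ 0.4846 -0.0766  0.135 ]
corner [0.5061 0.0724 0.1307] [np.float64(0.0009308876801340811), np.float64(0.0009308876801341271)] [0.5062 0.0719 0.135 ] [0.5043 0.0785 0.135 ]
top [ 0.5697 -0.0147  0.135 ] len 0.15595661271257968 0.15011238759600593 yaw of y axis-90: -7.8693994901242945 -7.387544594535582
side [ 0.5688 -0.0093  0.135 ] len 0.15615862581810203 0.15018011722016367 yaw of y axis-90: -7.1511913700316825 -7.893245681115853
tri [ 0.5702 -0.0147  0.1316] len 0.15641438354677475 0.15047274418661907 yaw of y axis-90: -7.534171992519603 -7.426589266594505
trim outer top [ 0.558  -0.0133  0.135 ] 0.10664384839665662 0.08175455379252759
side trim [ 0.5562 -0.0079  0.135 ] 0.10299386128241318 0.082146318084146
pad [ 0.5614 -0.013   0.103 ] 0.04548605299421439 0.023757407206518106
plate top side [0.6208 0.2032 0.072 ] [0.5771 0.2147 0.072 ] [0.599  0.2089 0.072 ] 0.04520932554039792
plate top, top [0.6213 0.1998 0.072 ]
plate top, top [0.5712 0.2067 0.072 ]
(array([0.6213, 0.2024, 0.0713]), [np.float64(0.00017598020724950627), np.float64(0.00017598020724940314)]) (array([0.5752, 0.2093, 0.0663]), [np.float64(0.0034109100503499873), np.float64(0.0034109100503499756)])
```

Request:
{"api": "send_rows", "payload": {
  "steps": [
    [-1,0.3,-0.3,0,0,0,0],
    [-1,0.6,-0.6,0,0,0,0],
    [-1,0.9,-0.9,0,0,0,0],
    [-1,0.95,-0.95,0,0,0,0],
    [-1,0.95,-0.95,0,0,0,0]
  ],
  "force": 20
}}

```text
t: 0.6
ee_pos: [0.2678, -0.4665, 0.4044]
eef_rot: [-3.141, -0.0, 0.344]
force: [0.0, -0.2, -0.3]
opening: 0.609
```

Request:
{"api": "send_rows", "payload": {
  "steps": [
    [-1,0.33,-0.33,0,0,0,0],
    [-1,0.66,-0.66,0,0,0,0],
    [-1,1,-1,0,0,0,0],
    [-1,1,-1,0,0,0,0]
  ]
}}

```text
t: 1.0
ee_pos: [0.3303, -0.3353, 0.4046]
eef_rot: [-3.14, -0.001, 0.349]
force: [-0.6, -1.5, 0.4]
opening: 0.272
```

Request:
{"api": "send_rows", "payload": {
  "steps": [
    [-1,0.33,-0.33,0,0,0,0],
    [-1,0.66,-0.66,0,0,0,0],
    [-1,1,-1,0,0,0,0],
    [-1,1,-1,0,0,0,0]
  ]
}}

```text
t: 1.4
ee_pos: [0.392, -0.2038, 0.405]
eef_rot: [-3.14, -0.002, 0.354]
force: [-1.3, -1.3, 0.1]
opening: 0.004
```

Request:
{"api": "send_rows", "payload": {
  "steps": [
    [-1,0.33,-0.33,0,0,0,0],
    [-1,0.66,-0.66,0,0,0,0],
    [-1,1,-1,0,0,0,0],
    [-1,1,-1,0,0,0,0]
  ]
}}

```text
t: 1.8
ee_pos: [0.4532, -0.0719, 0.4056]
eef_rot: [-3.139, -0.003, 0.359]
force: [-0.6, -0.7, 0.2]
opening: 0.003
```

Request:
{"api": "send_rows", "payload": {
  "steps": [
    [-1,0.33,-0.33,0,0,0,0],
    [-1,0.66,-0.66,0,0,0,0],
    [-1,1,-1,0,0,0,0],
    [-1,1,-1,0,0,0,0]
  ]
}}

```text
t: 2.2
ee_pos: [0.5135, 0.0604, 0.406]
eef_rot: [-3.136, -0.005, 0.364]
force: [-0.4, -1.5, -0.7]
opening: 0.007
```

```bash
cat >> h.py <<'E'
from scipy.spatial.transform import Rotation as Ro
PC=np.array([.570,-.013]);PY=np.radians(-7.5);PR=np.array([[np.cos(PY),-np.sin(PY)],[np.sin(PY),np.cos(PY)]])
def goto(px,py,tipz,yaw=np.radians(82.5)):
    o=bot.get_obs();R=Ro.from_euler('xyz',o["eef_rot"]);xy=PC+PR@[px,py]
    t=np.array([xy[0],xy[1],tipz+bot.tips_ahead])
    d=R.inv().apply(t-o["ee_pos"])/.1; G=Ro.from_euler('xyz',[np.pi,0,yaw]); r=(R.inv()*G).as_rotvec()/(np.pi/2)
    print("now",o["t"],o["ee_pos"],"target",t,"shift",d,"turn",r)
def where():
    o=bot.get_obs();R=Ro.from_euler('xyz',o["eef_rot"]).as_matrix();tip=o["ee_pos"]+R[:,2]*bot.tips_ahead
    print("t",o["t"],"tip press",PR.T@(tip[:2]-PC),"tipz",tip[2],"rpy",o["eef_rot"],"F",o["force"], "Fpress",PR.T@o["force"][:2])
E
python3 - <<'E'
from h import *
goto(0,.258,.206)
E
```

```text
now 2.2 [0.5135 0.0604 0.406 ] target [0.6037 0.2428 0.4052] shift [ 1.4908 -1.3837  0.0225] turn [-0.0014 -0.0044 -0.6852]
```

Request:
{"api": "send_rows", "payload": {
  "steps": [
    [-1,0.3,-0.3,0,0,0,-0.09],
    [-1,0.6,-0.6,0,0,0,-0.18],
    [-1,0.9,-0.9,0,0,0,-0.27],
    [-1,1,-1,0,0,0,-0.36],
    [-1,1,-1,0,0,0,-0.45],
    [-1,1,-1,0,0,0,-0.54],
    [-1,1,-1,0,0,0,-0.63],
    [-1,1,-1,0,0,0,-0.685],
    [-1,1,-1,0,0,0,-0.685]
  ]
}}

```text
t: 3.1
ee_pos: [0.5726, 0.1874, 0.4064]
eef_rot: [3.141, -0.007, 1.439]
force: [0.5, 0.2, 0.0]
opening: 0.002
```

Run:
```python
from h import *
goto(0,.258,.206)
```

```text
now 3.1 [0.5726 0.1874 0.4064] target [0.6037 0.2428 0.4052] shift [0.59   0.2349 0.0158] turn [ 0.0004 -0.0041 -0.0008]
```

Request:
{"api": "send_rows", "payload": {
  "steps": [
    [-1,0.3,0.12,0,0,-0.004,0],
    [-1,0.6,0.235,0.1,0,-0.004,0],
    [-1,0.6,0.235,0.4,0,-0.004,0],
    [-1,0.6,0.235,0.7,0,-0.004,0],
    [-1,0.6,0.235,1,0,-0.004,0],
    [-1,0.6,0.235,1,0,-0.004,0],
    [-1,0.6,0.235,1,0,-0.004,0]
  ]
}}

```text
t: 3.8
ee_pos: [0.6046, 0.2438, 0.3072]
eef_rot: [3.141, -0.0, 1.436]
force: [0.3, 0.6, 0.4]
opening: 0.006
```

Run:
```python
from h import *
goto(0,.258,.045)
for n in("side","top"):
    im=bot.capture(n); cv2.imwrite(f"pics/{n}1.png",im[:,:,::-1])
a=cv2.imread("pics/side1.png")[130:430,180:480];b=cv2.imread("pics/top1.png")[130:330,150:370]
cv2.imwrite("pics/s1c.png",np.hstack([cv2.resize(a,(400,400)),cv2.resize(b,(400,400))]))
```

```text
now 3.8 [0.6046 0.2438 0.3072] target [0.6037 0.2428 0.2442] shift [-0.0114 -0.0075  0.6302] turn [ 0.0002 -0.     -0.0024]
```

View pics/s1c.png

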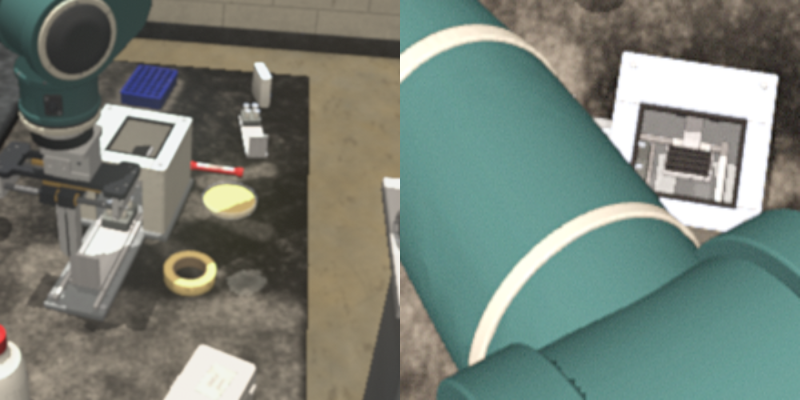

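Run:
```python
from h import *
o=bot.get_obs();tip=o["ee_pos"]-[0,0,.1992]
print(tip,proj("side",tip), (proj("side",tip)-[180,130])*4/3)
a=cv2.imread("pics/side1.png")[220:380,190:330];cv2.imwrite("pics/s1d.png",cv2.resize(a,None,fx=3.6,fy=3.6,interpolation=cv2.INTER_CUBIC))
```

```text
[0.6046 0.2443 0.1093] [233.4504 317.8023] [ 71.2672 250.403 ]
```

View pics/s1d.png

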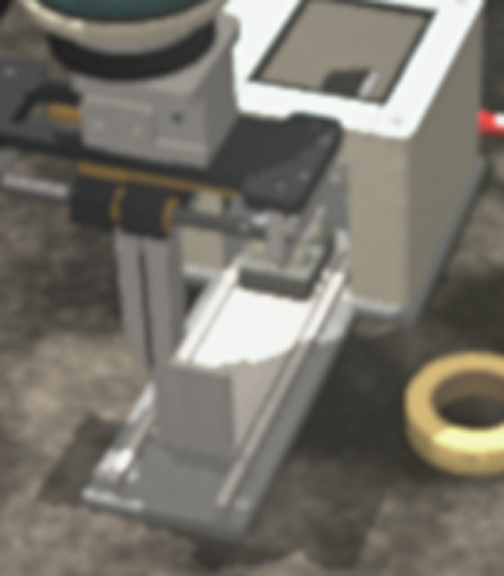

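Run:
```python
from h import *
a=cv2.imread("pics/side1.png")[270:350,210:275];cv2.imwrite("pics/s1e.png",cv2.resize(a,None,fx=9,fy=7.4,interpolation=cv2.INTER_NEAREST))
print(proj("side",[.6037,.2428,.045]))
for x in(-.022,.022):
  for z in (.072,.02): 
    q=PC+PR@[x,.2213]; print(x,z,proj("side",[q[0],q[1],z]))
```

```text
[236.2414 343.8104]
-0.022 0.072 [253.8959 322.2814]
-0.022 0.02 [255.0108 342.8366]
0.022 0.072 [231.8103 317.7682]
0.022 0.02 [233.4875 338.2695]
```

View pics/s1e.png

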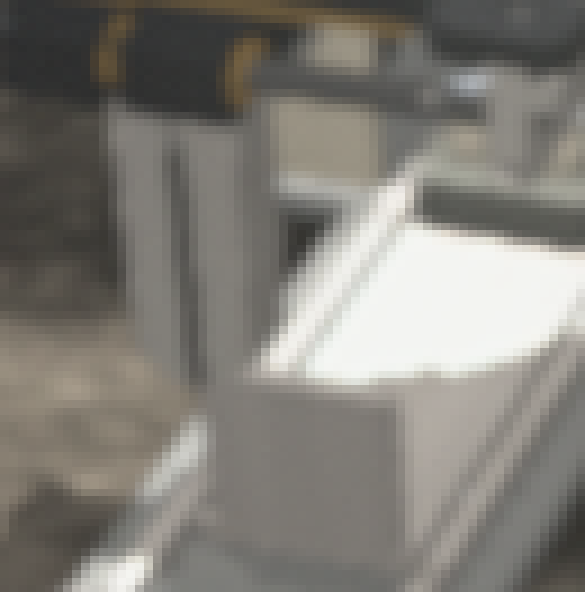

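Fingertips sit at (231,321) in the side view and the plate top edge runs from (234,321) to (254,323). This matches the projected poses within about 1–2 px, with the fingers on the outer side of the plate and about 25 mm clear. Next I descend.

Request:
{"api": "send_rows", "payload": {
  "steps": [
    [-1,0,-0.01,0.3,0,0,0],
    [-1,0,-0.01,0.6,0,0,0],
    [-1,0,-0.01,0.64,0,0,0],
    [-1,0,-0.01,0.64,0,0,0]
  ]
}}

```text
t: 4.3
ee_pos: [0.6041, 0.2446, 0.2455]
eef_rot: [3.139, -0.001, 1.437]
force: [0.1, -0.4, 0.7]
opening: 0.002
```

Run:
```python
from h import *
where()
im=bot.capture("side")[:,:,::-1][250:380,190:330];cv2.imwrite("pics/s2.png",cv2.resize(im,None,fx=4.5,fy=4.5,interpolation=cv2.INTER_CUBIC))
```

```text
t 4.3 tip press [0.0007 0.2601] tipz 0.04630323010715923 rpy [ 3.1389 -0.0014  1.4367] F [ 0.0952 -0.3722  0.7139] Fpress [ 0.1429 -0.3566]
```

View pics/s2.png

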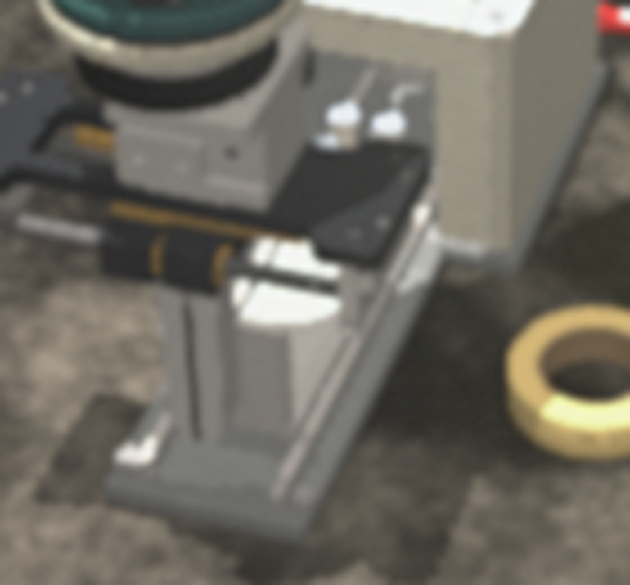

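Fingers (gap at crop (193,430)) are in front of the plate and overlap its left part in the view, as expected. Next I push toward the guard.

Request:
{"api": "send_rows", "payload": {
  "steps": [
    [-1,-0.1,0,0,0,0,0],
    [-1,-0.2,0,0,0,0,0],
    [-1,-0.3,0,0,0,0,0],
    [-1,-0.4,0,0,0,0,0],
    [-1,-0.4,0,0,0,0,0]
  ]
}}

```text
t: 4.85
ee_pos: [0.5991, 0.2031, 0.2464]
eef_rot: [3.137, -0.001, 1.435]
force: [0.1, -0.6, 0.2]
opening: 0.005
```

Run:
```python
from h import *
where()
im=bot.capture("side")[:,:,::-1][250:380,190:330];cv2.imwrite("pics/s3.png",cv2.resize(im,None,fx=4.5,fy=4.5,interpolation=cv2.INTER_CUBIC))
```

```text
t 4.85 tip press [0.0015 0.2183] tipz 0.04717204755694518 rpy [ 3.1375 -0.0011  1.4347] F [ 0.1154 -0.6184  0.1597] Fpress [ 0.1951 -0.5981]
```

View pics/s3.png

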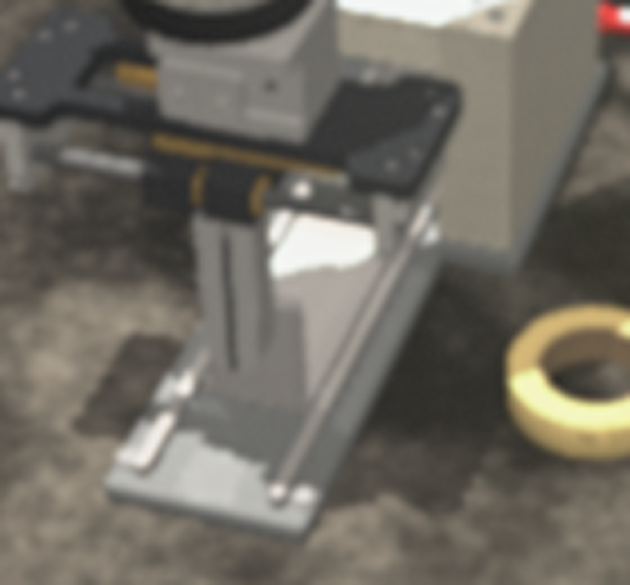

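Request:
{"api": "send_rows", "payload": {
  "steps": [
    [-1,-0.1,0,0,0,0,0],
    [-1,-0.2,-0.01,0,0,0,0],
    [-1,-0.3,-0.01,0,0,0,0],
    [-1,-0.4,-0.01,0,0,0,0],
    [-1,-0.45,-0.01,0,0,0,0],
    [-1,-0.45,-0.01,0,0,0,0]
  ]
}}

```text
t: 5.5
ee_pos: [0.592, 0.1583, 0.2461]
eef_rot: [3.138, -0.001, 1.434]
force: [0.6, -0.1, 0.3]
opening: 0.008
```

Run:
```python
from h import *
where()
im=bot.capture("side")[:,:,::-1][250:380,190:330];cv2.imwrite("pics/s4.png",cv2.resize(im,None,fx=4.5,fy=4.5,interpolation=cv2.INTER_CUBIC))
```

```text
t 5.5 tip press [0.0002 0.1728] tipz 0.046867538325964075 rpy [ 3.138  -0.0005  1.434 ] F [ 0.5895 -0.1326  0.2671] Fpress [ 0.6018 -0.0546]
```

View pics/s4.png

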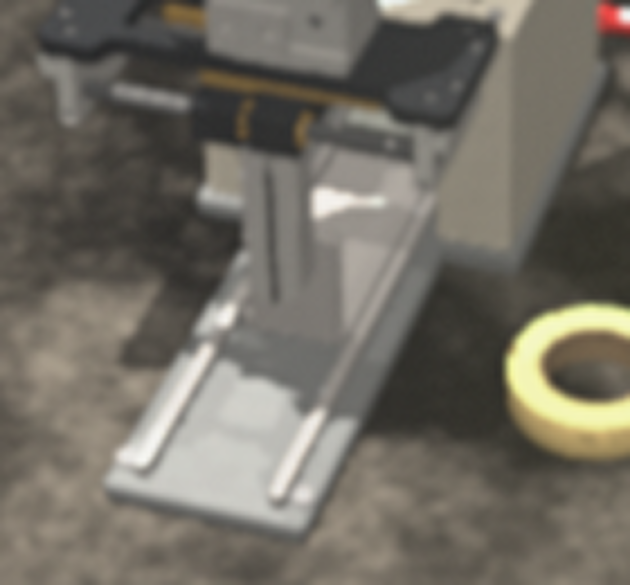

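Request:
{"api": "send_rows", "payload": {
  "steps": [
    [-1,-0.05,0,0,0,0,0],
    [-1,-0.1,0,0,0,0,0],
    [-1,-0.13,0,0,0,0,0],
    [-1,-0.13,0,0,0,0,0]
  ]
}}

```text
t: 5.95
ee_pos: [0.5901, 0.1455, 0.246]
eef_rot: [3.138, -0.0, 1.434]
force: [0.8, -0.1, -0.4]
opening: 0.005
```

Request:
{"api": "send_rows", "payload": {
  "steps": [
    [-1,-0.03,0,0,0,0,0],
    [-1,-0.05,0,0,0,0,0],
    [-1,-0.05,0,0,0,0,0]
  ]
}}

```text
t: 6.25
ee_pos: [0.5895, 0.1439, 0.2472]
eef_rot: [3.136, -0.007, 1.437]
force: [2.0, 20.3, 3.5]
opening: 0.004
```

Run:
```python
from h import *
where()
```

```text
t 6.25 tip press [-0.0001  0.1594] tipz 0.04798584707687931 rpy [ 3.1361 -0.0067  1.4371] F [ 1.9857 20.343   3.5424] Fpress [-0.6866 20.4282]
```

Force rose to 20 N with the finger centre at press y = 0.159, against 0.158 expected at home, so the cassette is against the stop. I hold briefly, then back off and rise.

Request:
{"api": "send_rows", "payload": {
  "steps": [
    [-1,-0.03,0,0,0,0,0],
    [-1,-0.03,0,0,0,0,0],
    [-1,0.1,0,0,0,0,0],
    [-1,0.4,0,0,0,0,0],
    [-1,0.5,0,0,0,0,0],
    [-1,0.5,0,-0.3,0,0,0],
    [-1,0.5,0,-0.7,0,0,0],
    [-1,0.5,0,-1,0,0,0],
    [-1,0.5,0,-1,0,0,0]
  ]
}}

```text
t: 7.15
ee_pos: [0.5961, 0.1934, 0.3514]
eef_rot: [3.131, -0.008, 1.437]
force: [0.2, 0.2, -1.6]
opening: 0.005
```

Request:
{"api": "send_rows", "payload": {
  "steps": [
    [-1,0,0,-0.4,0,0,0],
    [-1,0,0,-0.8,0,0,0],
    [-1,0,0,-0.8,0,0,0],
    [-1,0,0,-0.8,0,0,0]
  ]
}}

```text
t: 7.55
ee_pos: [0.5952, 0.1926, 0.4312]
eef_rot: [3.131, -0.008, 1.437]
force: [-0.6, -0.3, -0.8]
opening: 0.006
```

Run:
```python
from h import *
where()
for n in("side","top"):
    im=bot.capture(n); cv2.imwrite(f"pics/{n}5.png",im[:,:,::-1])
cv2.imwrite("pics/c5.png",np.hstack([cv2.resize(cv2.imread("pics/side5.png")[200:370,205:345],(400,486)),cv2.resize(cv2.imread("pics/top5.png")[130:290,230:370],(400,486))]))
```

```text
t 7.55 tip press [0.0004 0.2087] tipz 0.2320203045661443 rpy [ 3.1306 -0.0075  1.4367] F [-0.5542 -0.2614 -0.783 ] Fpress [-0.5153 -0.3315]
```

View pics/c5.png

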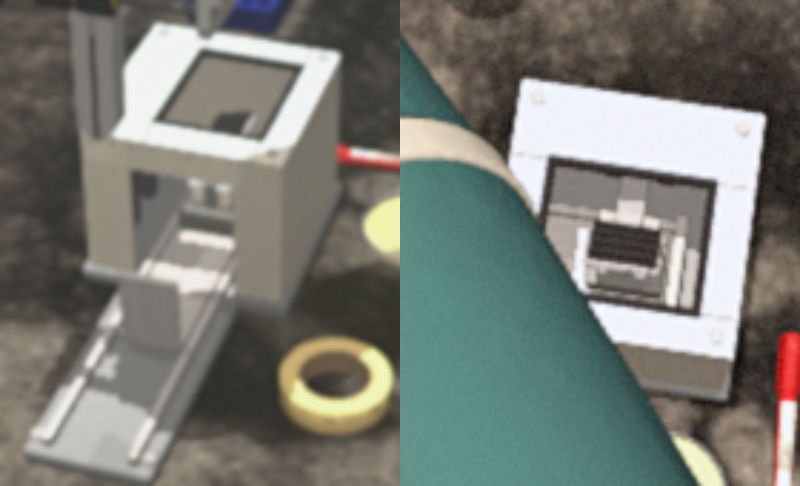

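Run:
```python
from h import *
for p in[(247,297.5),(268,300)]:
    q=plane("side",p,.072);print(PR.T@(q[:2]-PC))
# pad top corners in crop (x-400)*140/400+230 , y*160/486+130
P=[(592,221),(663,231),(657,266),(587,255)]
P=[((u-400)*.35+230,v*160/486+130) for u,v in P]
f=np.array([plane("top",p,.103) for p in P]);print(f.mean(0),PR.T@(f.mean(0)[:2]-PC),np.linalg.norm(f[0]-f[1]),np.linalg.norm(f[1]-f[2]))
q=np.array([.558,-.0133]);print("win press",PR.T@(q-PC)); q=np.array([.5562,-.0079]);print(PR.T@(q-PC))
goto(-.009,0,.232)
```

```text
[0.0164 0.157 ]
[-0.0255  0.1524]
[ 0.5611 -0.0139  0.103 ] [-0.0087 -0.002 ] 0.04658850746781697 0.022337212304978534
win press [-0.0119 -0.0019]
[-0.0143  0.0033]
now 7.65 [0.5951 0.1925 0.4299] target [ 0.5611 -0.0118  0.4312] shift [-2.0702 -0.0642 -0.0281] turn [ 0.0055 -0.0044 -0.002 ]
```

Request:
{"api": "send_rows", "payload": {
  "steps": [
    [-1,-0.3,0,0,0,0,0],
    [-1,-0.7,-0.03,0,0.005,-0.004,0],
    [-1,-1,-0.04,0,0.005,-0.004,0],
    [-1,-1,-0.04,0,0.005,-0.004,0]
  ]
}}

```text
t: 8.05
ee_pos: [0.5778, 0.0895, 0.4275]
eef_rot: [-3.14, 0.002, 1.432]
force: [-0.4, 0.8, -0.2]
opening: 0.005
```

Request:
{"api": "send_rows", "payload": {
  "steps": [
    [-1,-0.4,0,0,0,0,0],
    [-1,-0.8,-0.03,0,0,0,0],
    [-1,-1,-0.04,0,0,0,0],
    [-1,-1,-0.04,0,0,0,0]
  ]
}}

```text
t: 8.45
ee_pos: [0.5596, -0.0118, 0.4265]
eef_rot: [-3.138, 0.003, 1.428]
force: [0.2, 1.1, 0.3]
opening: 0.005
```

Run:
```python
from h import *
where();goto(-.011,-.001,.15)
```

```text
t 8.45 tip press [-0.0111 -0.0008] tipz 0.22730696650748494 rpy [-3.1384  0.0029  1.4276] F [0.2341 1.0987 0.282 ] Fpress [0.0887 1.1199]
now 8.45 [ 0.5596 -0.0118  0.4265] target [ 0.559  -0.0126  0.3492] shift [-0.0059 -0.0032  0.7731] turn [-0.002   0.0018 -0.0079]
```

Request:
{"api": "send_rows", "payload": {
  "steps": [
    [-1,0,0,0.3,0,0,-0.008],
    [-1,0,0,0.6,-0.002,0.002,-0.008],
    [-1,0,0,0.75,-0.002,0.002,-0.008],
    [-1,0,0,0.75,-0.002,0.002,-0.008],
    [-1,0,0,0.75,-0.002,0.002,-0.008]
  ]
}}

```text
t: 8.95
ee_pos: [0.5597, -0.0113, 0.3521]
eef_rot: [-3.142, -0.001, 1.441]
force: [-0.0, 0.4, -0.2]
opening: 0.009
```

Run:
```python
from h import *
where();goto(-.011,-.001,.1)
for n in("side","top"):
    im=bot.capture(n); cv2.imwrite(f"pics/{n}6.png",im[:,:,::-1])
cv2.imwrite("pics/c6.png",np.hstack([cv2.resize(cv2.imread("pics/side6.png")[180:290,220:340],(400,367)),cv2.resize(cv2.imread("pics/top6.png")[130:290,230:370],(400,367))]))
for x,y in((0,0),(.0365,.0485),(-.0365,.0485),(-.0365,-.0485),(.0365,-.0485)):
    q=PC+PR@[-.012+x,y];print(proj("side",[*q,.135]))
o=bot.get_obs();print("tip",proj("side",o["ee_pos"]-[0,0,.1992]))
```

```text
t 8.95 tip press [-0.0104  0.0005] tipz 0.1528859295240817 rpy [-3.1416 -0.0007  1.441 ] F [-0.0042  0.4061 -0.1879] Fpress [-0.0572  0.4021]
now 8.95 [ 0.5597 -0.0113  0.3521] target [ 0.559  -0.0126  0.2992] shift [-0.0138 -0.0059  0.5288] turn [-0.     -0.0005  0.0007]
[285.1781 231.371 ]
[260.9289 240.7562]
[294.947  246.6209]
[308.236  222.4468]
[276.1206 217.2316]
tip [284.3089 223.8077]
```

View pics/c6.png

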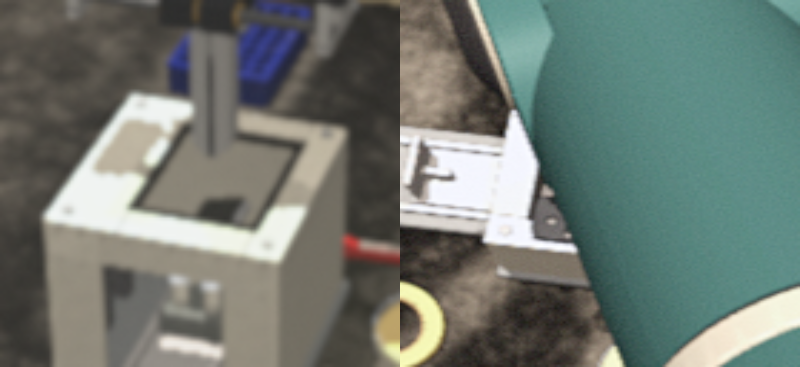

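Tips are at side px (284,226), over the window and matching the projection of (284,224). The window corners match to about 2 px. I descend in stages.

Request:
{"api": "send_rows", "payload": {
  "steps": [
    [-1,-0.01,-0.01,0.15,0,0,0],
    [-1,-0.01,-0.01,0.3,0,0,0],
    [-1,-0.01,-0.01,0.42,0,0,0],
    [-1,-0.01,-0.01,0.42,0,0,0]
  ]
}}

```text
t: 9.45
ee_pos: [0.5582, -0.0125, 0.3086]
eef_rot: [-3.14, -0.0, 1.441]
force: [0.4, -0.0, 0.5]
opening: 0.003
```

Run:
```python
from h import *
where()
cv2.imwrite("pics/c7.png",cv2.resize(bot.capture("side")[180:290,220:340,::-1],None,fx=5,fy=5,interpolation=cv2.INTER_CUBIC))
```

```text
t 9.45 tip press [-0.012 -0.001] tipz 0.10943746541496066 rpy [-3.1401 -0.0004  1.4406] F [ 0.3532 -0.0213  0.4506] Fpress [0.353 0.025]
```

View pics/c7.png

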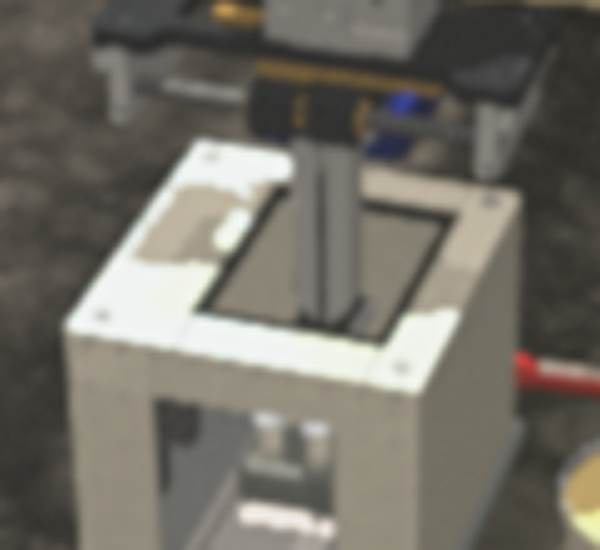

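Run:
```python
from h import *
for x in(-.1,-.08):
  q=PC+PR@[x,0]
  for z in (.17,.19,.21,.23): print(x,z,proj("side",[*q,z]))
```

```text
-0.1 0.17 [326.0966 223.7989]
-0.1 0.19 [326.3763 215.3938]
-0.1 0.21 [326.6613 206.8278]
-0.1 0.23 [326.9519 198.0961]
-0.08 0.17 [316.6421 222.2691]
-0.08 0.19 [316.8314 213.8797]
-0.08 0.21 [317.0243 205.3302]
-0.08 0.23 [317.2209 196.616 ]
```

The gripper's side legs end at about z = 0.19, so they stay about 30 mm above the guard after the last 26 mm. Next I press.

Request:
{"api": "send_rows", "payload": {
  "steps": [
    [-1,0,0,0.06,0,0,0],
    [-1,0,0,0.12,0,0,0],
    [-1,0,0,0.18,0,0,0],
    [-1,0,0,0.22,0,0,0],
    [-1,0,0,0.22,0,0,0]
  ]
}}

```text
t: 10.0
ee_pos: [0.5585, -0.0123, 0.2872]
eef_rot: [-3.141, -0.001, 1.441]
force: [-1.3, -0.5, 2.7]
opening: 0.007
```

Run:
```python
from h import *
where()
```

```text
t 10.0 tip press [-0.0117 -0.0007] tipz 0.08799855326182607 rpy [-3.1407 -0.0007  1.4408] F [-1.272  -0.4935  2.6519] Fpress [-1.1967 -0.6553]
```

Spring force is 2.7 N at tip z = 0.088. I go on to the hard stop.

Request:
{"api": "send_rows", "payload": {
  "steps": [
    [-1,0,0,0.02,0,0,0],
    [-1,0,0,0.04,0,0,0],
    [-1,0,0,0.04,0,0,0],
    [-1,0,0,0.04,0,0,0]
  ]
}}

```text
t: 10.4
ee_pos: [0.5584, -0.0122, 0.2838]
eef_rot: [-3.141, -0.0, 1.441]
force: [-6.3, -0.8, 14.3]
opening: 0.003
```

Run:
```python
from h import *
where()
```

```text
t 10.4 tip press [-0.0117 -0.0007] tipz 0.08460932532258217 rpy [-3.1409 -0.0003  1.4408] F [-6.2775 -0.781  14.3073] Fpress [-6.1218 -1.5937]
```

Request:
{"api": "send_rows", "payload": {
  "steps": [
    [-1,0,0,0.03,0,0,0],
    [-1,0,0,0.03,0,0,0],
    [-1,0,0,0.03,0,0,0],
    [-1,0,0,0.03,0,0,0]
  ]
}}

```text
t: 10.8
ee_pos: [0.5584, -0.0119, 0.2825]
eef_rot: [-3.141, 0.001, 1.441]
force: [-15.9, -0.8, 37.2]
opening: 0.003
```

Run:
```python
from h import *
where()
cv2.imwrite("pics/c8.png",cv2.resize(bot.capture("side")[190:340,220:390,::-1],None,fx=4,fy=4,interpolation=cv2.INTER_CUBIC))
where()
```

```text
t 10.8 tip press [-0.0116 -0.0006] tipz 0.08325516812788078 rpy [-3.1414  0.0009  1.4408] F [-15.896   -0.7796  37.2231] Fpress [-15.6582  -2.8478]
t 10.85 tip press [-0.0116 -0.0006] tipz 0.08327719495745178 rpy [-3.1414  0.0009  1.4409] F [-15.7421  -0.9984  36.5511] Fpress [-15.4771  -3.0446]
```

View pics/c8.png

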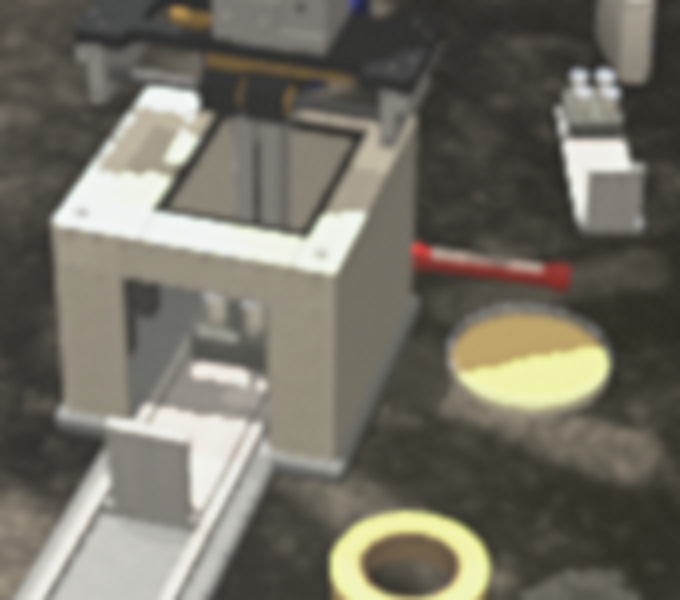

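Force is 37 N, more than needed. I relax slightly so it stays firmly on the stop.

Request:
{"api": "send_rows", "payload": {
  "steps": [
    [-1,0,0,0,0,0,0],
    [-1,0,0,0,0,0,0],
    [-1,0,0,0,0,0,0],
    [-1,0,0,0,0,0,0]
  ]
}}

```text
t: 11.25
ee_pos: [0.5584, -0.0117, 0.2834]
eef_rot: [3.142, 0.002, 1.441]
force: [-9.5, -1.1, 22.8]
opening: 0.004
```

Run:
```python
from h import *
where()
im=bot.capture("side"); where()
```

```text
t 11.25 tip press [-0.0117 -0.0006] tipz 0.08419490859979628 rpy [3.1416 0.0016 1.4409] F [-9.4598 -1.079  22.7872] Fpress [-9.238  -2.3045]
t 11.3 tip press [-0.0117 -0.0006] tipz 0.08418314820754913 rpy [-3.1416  0.0017  1.4408] F [-10.1644  -0.7606  23.0494] Fpress [-9.9781 -2.0808]
```

The hold is steady at 23 N against a 3 N spring, so the lever is on its stop. The last picture shows the plate at the home distance, with tape, dish and pen where they were. I hand in.

```bash
python3 -c "
from bench import bot
print(bot.close_job())"
```

```text
the job is handed in; nothing more can be done
None
```

The cassette is pushed home and the lever was held down on its stop when I handed the job in, at about 11.3 s of the 45 s. No verdict was reported.

- **Cassette:** I pushed the plate with shut fingertips until the force rose to 20 N. The finger centre was then at press y = 0.159 m, against 0.158 m expected at home. The later side view put the plate at about 0.155 m raw, or about 0.151 m allowing for that camera's offset.
- **Lever:** I went down through the window centre and pressed. The force was 2.7 N at tip height 88 mm, then rose steeply from about 85 mm, which is the hard stop. It briefly reached 37 N, so I eased it to a steady 23 N at tip height 84 mm for the hand-in.
- **Guard and other things:** I saw no sign of contact with the guard; the fingers had roughly 24 mm or more of clearance in the window. The steady 10 N sideways force along x I put down to pad friction as the lever swings, but I did not check it separately. Tape, dish and pen looked unmoved in the last picture; I did not measure them.
- **Disagreement:** the side camera placed points about 4–5 mm further along y than the top camera. I used the top camera and confirmed the home position by contact.

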